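# Line up the training grips by thickness on the dock rail

### The arm

A 7-joint arm with a two-finger parallel gripper is mounted at the origin on the work surface. World frame = base frame: x ahead of the robot, y to its left, z up, the work surface at z = 0. Lengths are in m, angles in rad, forces in N, time in s.
With the tool pointing down it reaches from about 0.4 to 0.85 m from the base axis. Payload 10.4 kg.
Tool frame: the origin (TCP) lies between the finger pads; the fingertips stand 22 mm ahead of it and the grasp point (between the pads) lies 3 mm ahead of it; z points along the fingers, y is the line along which they close (so a half turn about z gives the same grasp; the last joint's range is limited). The gripper opens to 85 mm and grips with 20 to 120 N. Pads are 22 mm wide; open, the fingers measure 114 mm over their backs; the gripper's body (76 mm by 85 mm) begins 54 mm behind the grasp point. The pads swing forward as they close: fully open they stand 13 mm farther back than shut.
Start: joints at [-1.161, 0.332, -0.065, 1.46, 0.022, 1.35, -0.088], TCP at [0.262, 0.567, 0.253] pointing down, gripper open.
Joint ranges: [-2.6, 2.6], [-0.5, 2.12], [-1.47, 1.34], [0.16, 2.42], [-1.27, 4.41], [0.06, 2.06], [-2.6, 2.6]. Speed limits (rad/s): [2.22, 2.22, 2.79, 2.79, 3.14, 3.14, 3.14].

### API

Orientations are given as a unit quaternion [x, y, z, w].
In Python, from workcell import manip, camera, ticket, boxes_of, outline_of gives the robot as it stands.
- The arm moves only by the tool carry_out, never from a script. Its argument "deltas" is a list of rows, each a list of 5 numbers: the shift along the tool's x, y, z as a fraction of full scale, then the turn about the tool's z as a fraction of full scale, then the opening, from -1 (shut) to 1 (fully open), so that 0 is half open. In form: [[tx, ty, tz, spin, gripper], ...]. A call has 1 to 20 rows; each row is the pose to reach, as a shift and turn from the pose commanded when the call began, along the tool's axes at that moment; what a row does not reach only later rows make up. Full scale, the value 1, is 150 mm for a shift and 30 degrees for a turn. A row lasts 1/8 s, in which the tool goes at most 62.5 mm and 10.7 degrees, less where a joint would pass 70% of its speed; a pose out of reach is approached as far as the arm can. A call with a number of a shift or a turn outside -1 to 1 is refused whole. A call with a gripper value outside its range is refused whole. The fingers move at their own pace and stop on an object; "force" is the grip in N (left out, the last holds). Time passes only in rows, so rows that repeat a pose let the fingers close. It gives the time, the measured TCP pose, the force, the opening and the grip force at its end, in the units of the state.
- manip.get_obs(): the state, without advancing time (a new reading comes with each control period).
- camera(name): name is "scene" or "side" or "wrist"; returns a dict with "img" (480x640x3 uint8, red, green, blue), "depth" (480x640 float32, m along the optical axis (not along the pixel's ray), 0 where there is no reading), "vertical_fov" (degrees; the focal length in pixels is half the picture's height over the tangent of half this angle, whatever the lens; pixels are square), "cx", "cy" (the principal point, pixels), "R" (3x3) and "t" (3): a world point X has camera coordinates R X + t. Camera axes: x right, y down, z forward; pixel columns grow to the right and rows downward; lengths in m; the calibration is good to about 2 mm. A picture is of the moment at which its call begins.
- ticket.hand_in(): hands the job in; it is judged then, once.
Trained networks look in a picture, given as the dict that the camera call returned (one of the last four; its "shot" number tells which), for a name from the list of things; names that differ only in an ending like _2 or _b are one class to them, and where a whole thing is asked for, a point or a joint stands for the part that bears it (a point fixed in the world has none). Each returns a list of dicts, best first, with "conf" (0 to 1); they miss things now and then, are a little off and sometimes report something else, mostly with a low value. They report only what shows in the picture. A call takes as long as a camera call.
- boxes_of(query, picture): "position" ([x, y, z] in m, in world coordinates, good to about 4 mm: the middle of the surface that is visible of it).
- outline_of(query, picture): "region" (480x640 bool, what is visible of it).
The state is a dict: "clock": time; "joint_pos": joint angles; "joint_velocities": joint speeds; "tau": joint torques, N m; "position": TCP position; "ee_rot": TCP orientation; "ft_force": force on the tool from outside, world axes, zero at the start; "torque": the same for the moment, N m; "grip_width": opening from 0.0 (shut) to 1.0 (fully open); "grasp_force": force on a finger pad.
Only numpy, scipy, OpenCV 4.12 (cv2) and the standard library are available. Lean on these libraries where they do the work, as an engineer would, in place of code of your own. Each camera call takes 0.05 s, during which the arm holds its last target. There are 200 camera calls.

### The job

Put the four white training grips that stand on the blue mat back on the dock rail in order of thickness, each standing upright and flat in a round dish of its own: the thinnest in the dish at the narrow end of the tapering mark printed along the rail, then thicker and thicker, to the thickest at the wide end. Set them down gently rather than dropping them, do not tip any of them over, and leave the putty tub and the hand exerciser where they are.

Things in the scene. Friction and masses are not known exactly. Their poses are not given: they have to be found in the camera images.
- grip20: The thinnest training grip: upright white plastic cylinder, 20 mm diameter, on a round black foot of 54 mm diameter, 10 mm high; 112 mm tall over all, about 130 g. Starts upright on the blue mat (3 mm thick, 280 x 240 mm); may be gripped at any yaw on the cylinder (10 to 112 mm above its origin). Origin: centre of the foot's underside; z up.
- grip30: The second thinnest training grip: upright white plastic cylinder, 30 mm diameter, on a round black foot of 54 mm diameter, 10 mm high; 112 mm tall over all, about 170 g. Starts upright on the blue mat (3 mm thick, 280 x 240 mm); may be gripped at any yaw on the cylinder (10 to 112 mm above its origin). Origin: centre of the foot's underside; z up.
- grip40: The second thickest training grip: upright white plastic cylinder, 40 mm diameter, on a round black foot of 54 mm diameter, 10 mm high; 112 mm tall over all, about 230 g. Starts upright on the blue mat (3 mm thick, 280 x 240 mm); may be gripped at any yaw on the cylinder (10 to 112 mm above its origin). Origin: centre of the foot's underside; z up.
- grip50: The thickest training grip: upright white plastic cylinder, 50 mm diameter, on a round black foot of 54 mm diameter, 10 mm high; 112 mm tall over all, about 300 g. Starts upright on the blue mat (3 mm thick, 280 x 240 mm); may be gripped at any yaw on the cylinder (10 to 112 mm above its origin). Origin: centre of the foot's underside; z up.
- dock1: Dish at the narrow end of the mark, for the thinnest grip. One of four equal round black dishes fixed in a row on the dock rail, about 85 mm apart. Outside diameter 78 mm, inside 72, height 9; inner floor 3 mm above its origin. Origin: centre of its underside, 12 mm above the table; x runs along the row towards dock4, z up. The rail is a fixed 370 x 130 mm aluminium plate, its black taper mark (320 mm long, 2 to 21 mm wide) beside the row at -y.
- dock2: Second dish from the narrow end, for the second thinnest grip. One of four equal round black dishes fixed in a row on the dock rail, about 85 mm apart. Outside diameter 78 mm, inside 72, height 9; inner floor 3 mm above its origin. Origin: centre of its underside, 12 mm above the table; x runs along the row towards the wide end, z up.
- dock3: Third dish from the narrow end, for the second thickest grip. One of four equal round black dishes fixed in a row on the dock rail, about 85 mm apart. Outside diameter 78 mm, inside 72, height 9; inner floor 3 mm above its origin. Origin: centre of its underside, 12 mm above the table; x runs along the row towards the wide end, z up.
- dock4: Dish at the wide end of the mark, for the thickest grip. One of four equal round black dishes fixed in a row on the dock rail, about 85 mm apart. Outside diameter 78 mm, inside 72, height 9; inner floor 3 mm above its origin. Origin: centre of its underside, 12 mm above the table; x runs along the row towards the wide end, z up.
- tub: Bystander: a low round tub of therapy putty, grey with a white lid, 70 mm diameter, 48 mm tall, loose. Origin: centre of its underside.
- exerciser: Bystander: a spring hand exerciser lying flat, two black handles joined by a steel coil, 118 x 78 x 22 mm, loose. Origin: between the handles on the table; x along the handles towards the coil.

How it is judged:
At the end, for the whole second after the job is handed in: Each grip stands upright (within 0.08 rad) and at rest, its foot down on the inner floor of its own dish (height within 2.5 mm, centre within 11 mm of the dish's centre): 20 mm grip in dock1, 30 mm in dock2, 40 mm in dock3, 50 mm in dock4 (horizontal distance between grip20 and dock1 below 0.011 m and z of grip20 in the frame of dock1 between 0.0005 and 0.0055 m and angle between each of grip20, grip30, grip40, grip50's own z axis and vertical below 0.08 rad and linear speed of each of grip20, grip30, grip40, grip50 below 0.02 m/s and angular speed of each of grip20, grip30, grip40, grip50 below 0.15 rad/s and horizontal distance between grip30 and dock2 below 0.011 m and z of grip30 in the frame of dock2 between 0.0005 and 0.0055 m and horizontal distance between grip40 and dock3 below 0.011 m and z of grip40 in the frame of dock3 between 0.0005 and 0.0055 m and horizontal distance between grip50 and dock4 below 0.011 m and z of grip50 in the frame of dock4 between 0.0005 and 0.0055 m); the robot touches nothing.
It fails at once if a grip is tipped over (leans more than 0.7 rad) (angle between any of grip20, grip30, grip40, grip50's own z axis and vertical above 0.7 rad).
It fails at once if a grip is dropped into its dish from more than about 15 mm (comes down to the floor of the dish faster than 0.55 m/s) ((horizontal distance between grip20 and dock1 below 0.04 m and z of grip20 in the frame of dock1 below 0.03 m and linear speed of grip20 above 0.55 m/s) or (horizontal distance between grip30 and dock2 below 0.04 m and z of grip30 in the frame of dock2 below 0.03 m and linear speed of grip30 above 0.55 m/s) or (horizontal distance between grip40 and dock3 below 0.04 m and z of grip40 in the frame of dock3 below 0.03 m and linear speed of grip40 above 0.55 m/s) or (horizontal distance between grip50 and dock4 below 0.04 m and z of grip50 in the frame of dock4 below 0.03 m and linear speed of grip50 above 0.55 m/s)).
It fails at once if a dish is struck or pressed with more than 60 N (contact force between any of dock1, dock2, dock3, dock4 and anything else above 60 N).
It fails at once if the putty tub or the hand exerciser is moved by more than 30 mm (distance of any of tub, exerciser from where it was at the start of the episode above 0.03 m).
It also fails if it takes over 102 s, if anything falls off the work surface, if the arm or the gripper's body presses on something with over 40 N, if the wrist force passes 120 N, or if a joint passes its speed limit or range.

## Working session

There is one attempt and no reset: what is moved stays moved. The work goes in short steps, Python scripts to look and compute and a tool call to move; the robot and the scene stay as the last step left them, time stands still between calls to the robot, and variables do not carry over. Pictures are saved under pics/ and viewed, at most 14 in all, crops included, and the job is handed in when it is done.

Besides the shell and the picture viewer there is one more tool, called by a JSON object that holds its "method" and its "body", one argument or row to a line. carry_out: Moves the arm, as the interface text tells. Its arguments: {"type":"object","properties":{"deltas":{"type":"array","items":{"type":"array","items":{"type":"number"}}},"force":{"type":"number"}},"required":["deltas"]}

```bash
mkdir -p pics; cat > h.py <<'E'
import numpy as np, cv2
from workcell import manip, camera, ticket, boxes_of, outline_of
def cloud(p):
    f=240/np.tan(np.radians(p["vertical_fov"])/2); d=p["depth"]
    v,u=np.mgrid[:480,:640]
    c=np.stack([(u-p["cx"])/f*d,(v-p["cy"])/f*d,d],-1)
    w=(c-p["t"])@p["R"]; w[d==0]=np.nan
    return w
def save(p,n): cv2.imwrite(f"pics/{n}.png",p["img"][:,:,::-1])
E
python3 - <<'E'
from h import *
o=manip.get_obs(); print(o["clock"],o["position"],o["ee_rot"],o["grip_width"])
for n in ["scene","side"]:
    p=camera(n); save(p,n)
    for q in ["grip20","grip30","grip40","grip50","dock1","dock2","dock3","dock4","tub","exerciser"]:
        print(n,q,[(np.round(b["position"],3).tolist(),round(b["conf"],2)) for b in boxes_of(q,p)[:4]])
E
```

```text
0.0 [0.26195175 0.56707396 0.2525203 ] [ 2.14675073e-01  9.76685263e-01 -7.02193322e-04 -1.31280804e-04] 0.9993749495541814
scene grip20 [([0.609, -0.198, 0.026], 0.8), ([0.578, -0.297, 0.079], 0.79), ([0.502, -0.152, 0.077], 0.68)]
scene grip30 [([0.609, -0.198, 0.026], 0.8), ([0.578, -0.297, 0.079], 0.79), ([0.502, -0.152, 0.077], 0.68)]
scene grip40 [([0.609, -0.198, 0.026], 0.8), ([0.578, -0.297, 0.079], 0.79), ([0.502, -0.152, 0.077], 0.68)]
scene grip50 [([0.609, -0.198, 0.026], 0.8), ([0.578, -0.297, 0.079], 0.79), ([0.502, -0.152, 0.077], 0.68)]
scene dock1 [([0.562, 0.195, 0.017], 0.91), ([0.392, 0.23, 0.02], 0.8), ([0.48, 0.214, 0.015], 0.73)]
scene dock2 [([0.562, 0.195, 0.017], 0.91), ([0.392, 0.23, 0.02], 0.8), ([0.48, 0.214, 0.015], 0.73)]
scene dock3 [([0.562, 0.195, 0.017], 0.91), ([0.392, 0.23, 0.02], 0.8), ([0.48, 0.214, 0.015], 0.73)]
scene dock4 [([0.562, 0.195, 0.017], 0.91), ([0.392, 0.23, 0.02], 0.8), ([0.48, 0.214, 0.015], 0.73)]
scene tub [([0.733, -0.027, 0.043], 0.68)]
scene exerciser [([0.625, -0.484, 0.015], 0.59)]
side grip20 [([0.552, -0.315, 0.091], 0.
[... 475 characters left out ...]
, 0.87), ([0.602, -0.198, 0.032], 0.55)]
side dock1 [([0.644, 0.172, 0.019], 0.92), ([0.56, 0.191, 0.015], 0.91), ([0.479, 0.211, 0.019], 0.83), ([0.394, 0.229, 0.011], 0.66)]
side dock2 [([0.644, 0.172, 0.019], 0.92), ([0.56, 0.191, 0.015], 0.91), ([0.479, 0.211, 0.019], 0.83), ([0.394, 0.229, 0.011], 0.66)]
side dock3 [([0.644, 0.172, 0.019], 0.92), ([0.56, 0.191, 0.015], 0.91), ([0.479, 0.211, 0.019], 0.83), ([0.394, 0.229, 0.011], 0.66)]
side dock4 [([0.644, 0.172, 0.019], 0.92), ([0.56, 0.191, 0.015], 0.91), ([0.479, 0.211, 0.019], 0.83), ([0.394, 0.229, 0.011], 0.66)]
side tub [([0.711, -0.029, 0.047], 0.7), ([0.438, -0.27, 0.051], 0.34)]
side exerciser [([0.609, -0.486, 0.018], 0.92)]
```

View pics/scene.png

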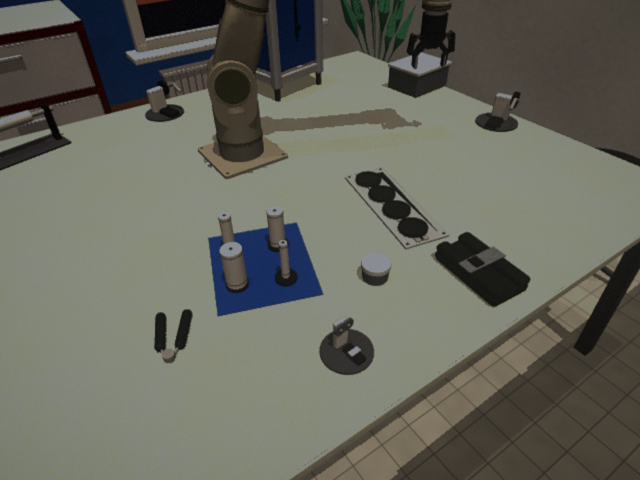

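View pics/side.png

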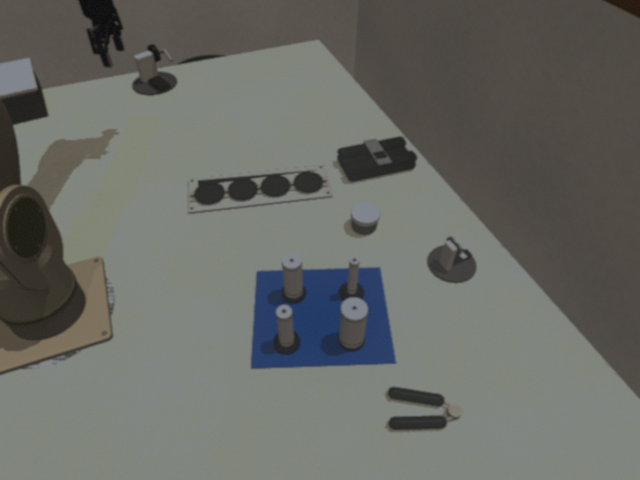

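```bash
python3 - <<'E'
from h import *
from scipy.optimize import least_squares
for n in ["scene","side"]:
    p=camera(n); w=cloud(p); cam=-p["R"].T@p["t"]; print(n,"cam",cam.round(2))
    for b in outline_of("grip20",p)[:5]:
        P=w[b["region"]]; P=P[~np.isnan(P[:,0])]
        Q=P[(P[:,2]>.03)&(P[:,2]<.105)]
        if len(Q)<20: continue
        r=least_squares(lambda a:np.hypot(Q[:,0]-a[0],Q[:,1]-a[1])-a[2],[*np.median(Q[:,:2],0)+.01*(np.median(Q[:,:2],0)-cam[:2]),.018],loss="soft_l1",f_scale=.002)
        T=P[P[:,2]>np.nanpercentile(P[:,2],99)-.006]
        print("grip",len(Q),r.x.round(4),"ztop",np.percentile(P[:,2],[50,99]).round(3),"topmean",T.mean(0).round(3),"conf",b["conf"])
    for b in outline_of("dock1",p)[:5]:
        P=w[b["region"]]; P=P[~np.isnan(P[:,0])]
        Q=P[P[:,2]>.005]
        (c,r)=cv2.minEnclosingCircle((Q[:,:2]*1000).astype(np.float32))
        print("dock",np.round(c,1),round(r,1),np.median(Q,0).round(3))
E
```

```text
scene cam [ 1.3  -0.55  0.77]
grip 218 [ 0.6041 -0.1913  0.0097] ztop [0.024 0.118] topmean [ 0.607 -0.192  0.115] conf 0.9
grip 538 [ 0.5561 -0.295   0.0246] ztop [0.078 0.118] topmean [ 0.559 -0.296  0.116] conf 0.6
grip 251 [ 0.4348 -0.2539  0.0144] ztop [0.087 0.118] topmean [ 0.444 -0.257  0.116] conf 0.59
grip 360 [ 0.4884 -0.1452  0.0194] ztop [0.076 0.118] topmean [ 0.493 -0.148  0.116] conf 0.57
grip 619 [ 0.7234 -0.0182  0.0265] ztop [0.048 0.052] topmean [ 0.721 -0.016  0.049] conf 0.24
dock [640.2 176.5] 46.4 [0.644 0.173 0.017]
dock [559.5 192.4] 41.1 [0.561 0.193 0.017]
dock [477.4 210.5] 41.3 [0.476 0.211 0.017]
dock [393.  229.2] 43.5 [0.393 0.229 0.017]
dock [ 515.8 -293.9] 69.2 [ 0.575 -0.301  0.078]
side cam [ 0.31 -0.73  0.83]
grip 429 [ 0.4887 -0.145   0.0197] ztop [0.073 0.118] topmean [ 0.488 -0.147  0.116] conf 0.94
grip 331 [ 0.4349 -0.2534  0.0147] ztop [0.053 0.118] topmean [ 0.435 -0.255  0.116] conf 0.75
grip 558 [ 0.5566 -0.2944  0.0248] ztop [0.09  0.118] topmean [ 0.556 -0.296  0.115] conf 0.58
dock [562.8 201.3] 50.5 [0.56  0.194 0.017]
dock [645.5 184.4] 50.2 [0.646 0.175 0.017]
dock [392.5 235.8] 47.9 [0.392 0.23  0.017]
dock [480.4 208.4] 42.5 [0.477 0.21  0.017]
```

The scene picture shows the four grips on the mat at about (226,228), (276,228), (234,268) and (286,262), the dishes from (368,178) to (413,228), the tub at (376,268) and the exerciser at (172,335). In the side picture the rail runs from (190,195) to (330,183), and the mark seems to lie on its far edge. I'll enlarge the rail to check this and work out the offsets for the first move.

```bash
python3 - <<'E'
from h import *
p=camera("side"); q=camera("scene")
a=cv2.resize(p["img"][155:220,175:345],None,fx=4.5,fy=4.5,interpolation=cv2.INTER_CUBIC)
b=cv2.resize(q["img"][160:255,335:455],None,fx=3.2,fy=3.2,interpolation=cv2.INTER_CUBIC)
im=np.zeros((600,800,3),np.uint8); im[:a.shape[0],:a.shape[1]]=a; im[295:295+b.shape[0],:b.shape[1]]=b[:305]
cv2.imwrite("pics/rail.png",np.clip(im[:,:,::-1]*1.8,0,255))
E
```

```text
[ WARN:0@1.329] global loadsave.cpp:1063 imwrite_ Unsupported depth image for selected encoder is fallbacked to CV_8U.
```

View pics/rail.png

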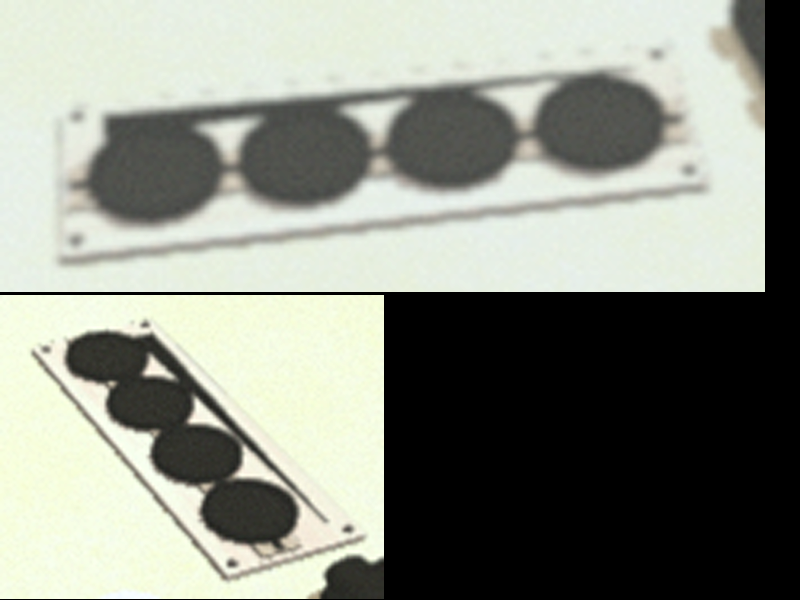

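The wide end of the mark is at small x. That makes dock4 (.393,.229), dock3 (.477,.211), dock2 (.560,.193) and dock1 (.644,.174). I'm setting out now and squaring the tool to the world axes on the way.

{"method": "carry_out", "body": {
  "deltas": [
    [-1,-1,0,-0.827,1],
    [-1,-1,0,-0.827,1],
    [-1,-1,0,-0.827,1],
    [-1,-1,0,-0.827,1],
    [-1,-1,0,-0.827,1],
    [-1,-1,0,-0.827,1]
  ],
  "force": 40
}}

```text
clock: 2.25
position: [0.3348, 0.3693, 0.2535]
ee_rot: [-0.001, 1.0, 0.0, -0.0]
ft_force: [0.6, 0.4, 0.2]
grip_width: 0.999
grasp_force: 0.0
```

{"method": "carry_out", "body": {
  "deltas": [
    [-1,-1,-0.6,0,1],
    [-1,-1,-0.6,0,1],
    [-1,-1,-0.6,0,1],
    [-1,-1,-0.6,0,1],
    [-1,-1,-0.6,0,1],
    [-1,-1,-0.6,0,1],
    [-1,-1,-0.6,0,1]
  ]
}}

```text
clock: 3.12
position: [0.4844, 0.22, 0.3427]
ee_rot: [-0.002, 1.0, -0.0, -0.001]
ft_force: [-0.0, -0.1, 0.2]
grip_width: 1.0
grasp_force: 0.0
```

```bash
cat >> h.py <<'E'
def docks(p):
    w=cloud(p)
    for b in outline_of("dock1",p)[:5]:
        m=b["region"].astype(np.uint8); c,_=cv2.findContours(m,cv2.RETR_EXTERNAL,cv2.CHAIN_APPROX_NONE); c=max(c,key=cv2.contourArea)
        if len(c)<6: continue
        (u,v),ax,_=cv2.fitEllipse(c)
        f=240/np.tan(np.radians(p["vertical_fov"])/2); r=p["R"].T@np.array([(u-p["cx"])/f,(v-p["cy"])/f,1]); o=-p["R"].T@p["t"]
        X=o+r*(.019-o[2])/r[2]   # rim height ~.021
        x,y,ww,h=cv2.boundingRect(c)
        print("dock uv",round(u),round(v),"ax",np.round(ax),"xyz",X.round(4),"box",(x,y,ww,h),round(b["conf"],2))
E
python3 - <<'E'
from h import *
p=camera("wrist"); save(p,"w1"); docks(p); print((-p["R"].T@p["t"]).round(3))
for n in ("scene","side"): print(n); docks(camera(n))
E
```

```text
dock uv 302 243 ax [54. 56.] xyz [0.5593 0.1925 0.019 ] box (274, 216, 57, 55) 0.77
dock uv 290 299 ax [50. 53.] xyz [0.644  0.1741 0.019 ] box (264, 274, 54, 51) 0.73
dock uv 330 113 ax [64. 68.] xyz [0.392  0.2282 0.019 ] box (297, 79, 66, 69) 0.68
[0.404 0.219 0.464]
scene
dock uv 368 178 ax [15. 26.] xyz [0.394  0.2279 0.019 ] box (356, 171, 26, 16) 0.89
dock uv 381 193 ax [16. 25.] xyz [0.4777 0.2089 0.019 ] box (369, 185, 26, 17) 0.81
dock uv 413 227 ax [21. 30.] xyz [0.6476 0.172  0.019 ] box (398, 217, 31, 22) 0.63
dock uv 396 209 ax [19. 28.] xyz [0.5622 0.1898 0.019 ] box (382, 199, 29, 21) 0.63
side
dock uv 209 193 ax [21. 29.] xyz [0.3922 0.2281 0.019 ] box (195, 182, 30, 22) 0.93
dock uv 275 185 ax [21. 29.] xyz [0.5598 0.1913 0.019 ] box (261, 175, 30, 22) 0.86
dock uv 242 189 ax [21. 30.] xyz [0.4757 0.2093 0.019 ] box (228, 179, 30, 22) 0.83
dock uv 308 182 ax [21. 30.] xyz [0.6432 0.1715 0.019 ] box (293, 172, 30, 22) 0.75
```

View pics/w1.png

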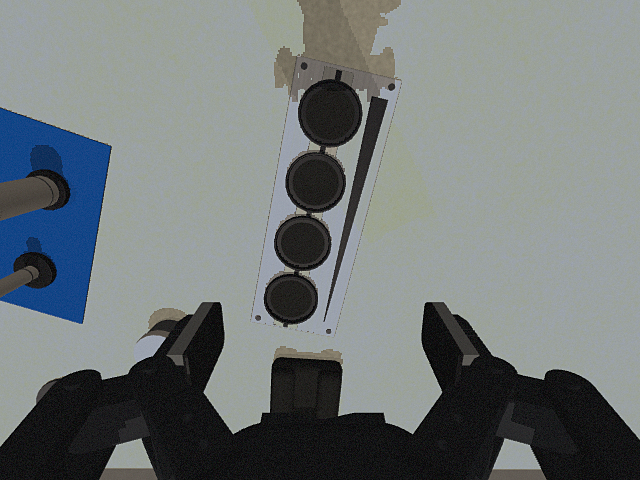

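The wrist picture shows all four dishes, from (330,113) at the wide end of the mark to (290,299) at the narrow end, and they agree with the other cameras. Next I'll fetch grip40.

{"method": "carry_out", "body": {
  "deltas": [
    [0,-1,0,0,1],
    [0,-1,0,0,1],
    [0,-1,0,0,1]
  ]
}}

```text
clock: 3.8
position: [0.4854, 0.0644, 0.3437]
ee_rot: [0.002, 1.0, 0.0, 0.0]
ft_force: [0.9, 1.2, -0.5]
grip_width: 0.998
grasp_force: 0.0
```

{"method": "carry_out", "body": {
  "deltas": [
    [0,-1,0.7,0,1],
    [0,-1,0.7,0,1],
    [0,-1,0.7,0,1],
    [0,-1,0.7,0,1]
  ]
}}

```text
clock: 4.3
position: [0.4837, -0.0854, 0.2362]
ee_rot: [0.003, 1.0, -0.0, -0.002]
ft_force: [0.3, 1.2, 1.0]
grip_width: 0.999
grasp_force: 0.0
```

{"method": "carry_out", "body": {
  "deltas": [
    [-0.027,-0.433,0,0,1],
    [-0.027,-0.433,0,0,1],
    [-0.027,-0.433,0,0,1],
    [-0.027,-0.433,0,0,1]
  ]
}}

```text
clock: 4.8
position: [0.4899, -0.145, 0.2384]
ee_rot: [-0.001, 1.0, 0.0, 0.0]
ft_force: [0.2, 0.3, -0.4]
grip_width: 1.004
grasp_force: 0.0
```

```bash
python3 - <<'E'
from h import *
o=manip.get_obs(); print(o["clock"],o["position"].round(4))
p=camera("wrist"); save(p,"w2"); w=cloud(p)
for b in outline_of("grip20",p)[:6]:
    P=w[b["region"]]; P=P[~np.isnan(P[:,0])]; T=P[abs(P[:,2]-.115)<.006]
    if len(T)<30: continue
    c,r=cv2.minEnclosingCircle((T[:,:2]*1000).astype(np.float32)); print(len(T),np.round(c),round(r),T.mean(0).round(3),b["conf"])
E
```

```text
4.8 [ 0.4899 -0.145   0.2384]
441 [ 604. -191.] 10 [ 0.602 -0.191  0.115] 0.9
1564 [ 435. -254.] 15 [ 0.435 -0.253  0.115] 0.77
2859 [ 556. -295.] 25 [ 0.554 -0.293  0.115] 0.77
2155 [ 488. -146.] 20 [ 0.487 -0.146  0.116] 0.61
```

View pics/w2.png

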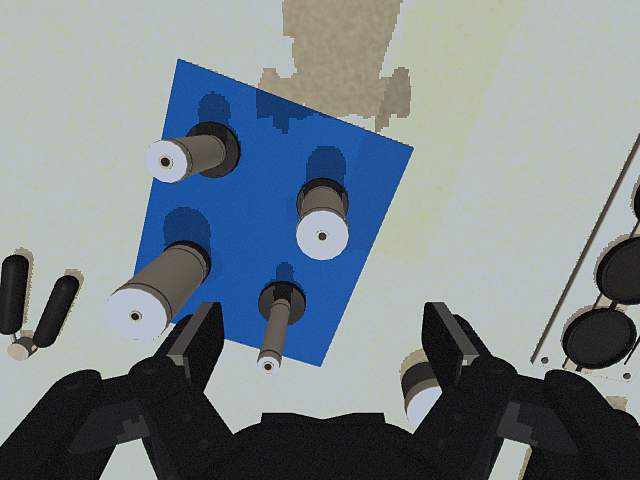

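The wrist picture confirms all four grips: grip40's top is at (322,236), grip30's at (165,161), grip50's at (137,310) and grip20's at (268,366). They match the earlier fits to about 1 mm, so I'll descend and close.

{"method": "carry_out", "body": {
  "deltas": [
    [0,0,0.5,0,1],
    [0,0,0.8,0,1],
    [0,0,1,0,1],
    [0,0,1,0,1],
    [0,0,1,0,1],
    [0,0,1,0,-1],
    [0,0,1,0,-1],
    [0,0,1,0,-1],
    [0,0,1,0,-1],
    [0,0,1,0,-1],
    [0,0,1,0,-1],
    [0,0,1,0,-1]
  ],
  "force": 60
}}

```text
clock: 6.4
position: [0.4901, -0.1464, 0.0891]
ee_rot: [-0.0, 1.0, 0.0, 0.001]
ft_force: [-1.6, 2.0, 6.3]
grip_width: 0.46
grasp_force: 59.4
```

{"method": "carry_out", "body": {
  "deltas": [
    [0,0,-0.3,0,-1],
    [0,0,-0.7,0,-1],
    [0,0,-1,0,-1],
    [0.08,0.35,-1,0,-1],
    [0.08,0.7,-1,0,-1],
    [0.08,1,-1,0,-1],
    [0.08,1,-1,0,-1]
  ]
}}

```text
clock: 7.28
position: [0.4771, 0.0071, 0.2381]
ee_rot: [-0.003, 1.0, 0.0, -0.0]
ft_force: [-0.7, -0.6, -3.3]
grip_width: 0.454
grasp_force: 61.1
```

{"method": "carry_out", "body": {
  "deltas": [
    [0,0.35,0,0,-1],
    [0,0.7,0,0,-1],
    [0,1,0,0,-1],
    [0,1,0,0,-1]
  ]
}}

```text
clock: 7.78
position: [0.4769, 0.1564, 0.2379]
ee_rot: [-0.003, 1.0, 0.0, -0.0]
ft_force: [-0.0, -1.3, -1.6]
grip_width: 0.453
grasp_force: 61.4
```

{"method": "carry_out", "body": {
  "deltas": [
    [0,0.2,0,0,-1],
    [0,0.37,0,0,-1],
    [0,0.37,0,0,-1],
    [0,0.37,0.2,0,-1],
    [0,0.37,0.4,0,-1],
    [0,0.37,0.55,0,-1],
    [0,0.37,0.65,0,-1],
    [0,0.37,0.65,0,-1]
  ]
}}

```text
clock: 8.78
position: [0.4773, 0.2077, 0.1402]
ee_rot: [0.0, 1.0, -0.001, -0.001]
ft_force: [0.5, -0.5, -1.8]
grip_width: 0.451
grasp_force: 61.5
```

```bash
python3 - <<'E'
from h import *
o=manip.get_obs(); print(o["clock"],o["position"].round(4),o["grip_width"],o["grasp_force"])
from scipy.optimize import least_squares
for n in ["scene","side"]:
    p=camera(n); w=cloud(p); 
    if n=="side": save(p,"s2")
    P=w[(w[...,0]>.42)&(w[...,0]<.54)&(w[...,1]>.12)&(w[...,1]<.28)&(w[...,2]>.035)&(w[...,2]<.10)]
    I=p["img"]; 
    Q=P[np.hypot(P[:,0]-.4765,P[:,1]-.21)<.026]
    if len(Q)>20: print(n,len(Q),Q.min(0).round(3),least_squares(lambda a:np.hypot(Q[:,0]-a[0],Q[:,1]-a[1])-.020,[.4765,.21],loss="soft_l1",f_scale=.002).x.round(4))
E
```

```text
8.775 [0.4773 0.2077 0.1402] 0.45133025536051924 61.511138677597046
scene 211 [0.452 0.184 0.056] [0.476  0.2088]
side 239 [0.451 0.185 0.055] [0.476  0.2085]
```

View pics/s2.png

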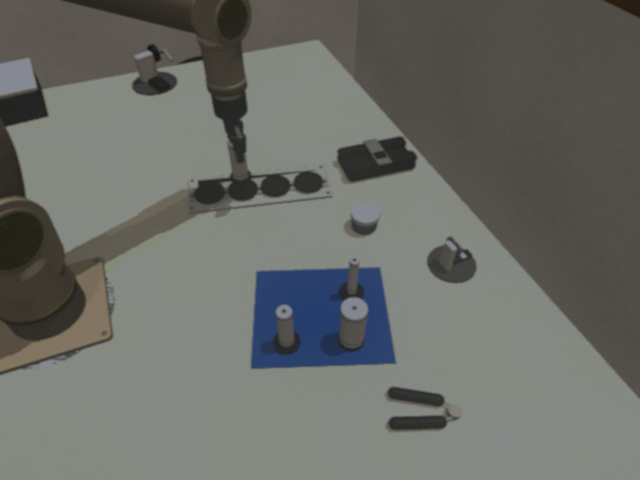

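Seen from the side, grip40 hangs upright over dock3 at (238,165), its centre within 1.5 mm. I'll lower it, release and rise.

{"method": "carry_out", "body": {
  "deltas": [
    [0,0.01,0.1,0,-1],
    [0,0.01,0.17,0,-1],
    [0,0.01,0.22,0,-1],
    [0,0.01,0.25,0,-1],
    [0,0.01,0.25,0,-1],
    [0,0.01,0.25,0,-1]
  ]
}}

```text
clock: 9.62
position: [0.4777, 0.2105, 0.1036]
ee_rot: [-0.0, 1.0, 0.0, 0.0]
ft_force: [1.5, -0.8, -1.9]
grip_width: 0.456
grasp_force: 61.5
```

{"method": "carry_out", "body": {
  "deltas": [
    [0,0,0,0,0.3],
    [0,0,0,0,0.3],
    [0,0,0,0,0.5],
    [0,0,0,0,0.5],
    [0,0,-0.2,0,0.6],
    [0,0,-0.6,0,0.6],
    [0,0,-0.95,0,1],
    [0,-0.5,-0.95,0,1],
    [0,-1,-0.95,0,1],
    [0,-1,-0.95,0,1],
    [0,-1,-0.95,0,1]
  ]
}}

```text
clock: 11.0
position: [0.4776, 0.0584, 0.2461]
ee_rot: [0.002, 1.0, 0.0, 0.0]
ft_force: [-0.7, 0.7, 0.3]
grip_width: 1.001
grasp_force: 0.0
```

```bash
cat >> h.py <<'E'
from scipy.optimize import least_squares
def placed(x,y,R):
    o=manip.get_obs(); print(o["clock"],o["position"].round(4),o["grip_width"].round(3) if hasattr(o["grip_width"],"round") else o["grip_width"])
    for n in ["scene","side"]:
        w=cloud(camera(n)); Q=w[(np.hypot(w[...,0]-x,w[...,1]-y)<R+.009)&(w[...,2]>.04)&(w[...,2]<.118)]
        if len(Q)<30: print(n,"few",len(Q)); continue
        T=Q[Q[:,2]>np.percentile(Q[:,2],98)-.005]; S=Q[Q[:,2]<.115]
        s=least_squares(lambda a:np.hypot(S[:,0]-a[0]-a[2]*(S[:,2]-.07),S[:,1]-a[1]-a[3]*(S[:,2]-.07))-R,[x,y,0,0],loss="soft_l1",f_scale=.002).x
        print(n,len(Q),"xy",s[:2].round(4),"tilt",s[2:].round(3),"ztop",T[:,2].mean().round(4),np.percentile(Q[:,2],97).round(4))
E
python3 -c "
from h import *
placed(.4765,.21,.02)"
```

```text
11.0 [0.4776 0.0584 0.2461] 1.0008973065727762
scene 342 xy [0.4756 0.2114] tilt [-0.005  0.006] ztop 0.1147 0.1163
side 396 xy [0.4762 0.2118] tilt [0.    0.003] ztop 0.1145 0.1156
```

Grip40 stands upright in dock3, about 2 mm off centre. Next is grip50.

{"method": "carry_out", "body": {
  "deltas": [
    [-0.26,-0.4,0.1,0,1],
    [-0.52,-0.8,0.1,0,1],
    [-0.52,-1,0.1,0,1],
    [-0.52,-1,0.1,0,1]
  ]
}}

```text
clock: 11.6
position: [0.5559, -0.0924, 0.2303]
ee_rot: [0.002, 1.0, -0.001, -0.0]
ft_force: [-0.0, 0.8, -0.2]
grip_width: 0.998
grasp_force: 0.0
```

{"method": "carry_out", "body": {
  "deltas": [
    [0,-0.4,0,0,1],
    [0,-0.8,0,0,1],
    [0,-1,0,0,1],
    [0,-1,0,0,1]
  ]
}}

```text
clock: 12.1
position: [0.5556, -0.2402, 0.2303]
ee_rot: [0.001, 1.0, -0.0, -0.0]
ft_force: [0.1, 0.7, 1.0]
grip_width: 1.002
grasp_force: 0.0
```

{"method": "carry_out", "body": {
  "deltas": [
    [0,-0.3,0,0,1],
    [0,-0.35,0,0,1],
    [0,-0.35,0,0,1],
    [0,-0.35,0,0,1]
  ]
}}

```text
clock: 12.6
position: [0.5565, -0.2896, 0.2306]
ee_rot: [-0.002, 1.0, 0.001, 0.0]
ft_force: [0.5, 0.1, 0.8]
grip_width: 1.002
grasp_force: 0.0
```

{"method": "carry_out", "body": {
  "deltas": [
    [0,-0.02,0,0,1],
    [0,-0.02,0.4,0,1],
    [0,-0.02,0.8,0,1],
    [0,-0.02,0.95,0,1],
    [0,-0.02,0.95,0,1],
    [0,-0.02,0.95,0,-1],
    [0,-0.02,0.95,0,-1],
    [0,-0.02,0.95,0,-1],
    [0,-0.02,0.95,0,-1],
    [0,-0.02,0.95,0,-1],
    [0,-0.02,0.95,0,-1]
  ]
}}

```text
clock: 13.98
position: [0.5566, -0.2954, 0.0902]
ee_rot: [-0.0, 1.0, -0.0, 0.001]
ft_force: [-0.6, 0.9, 5.6]
grip_width: 0.569
grasp_force: 61.5
```

{"method": "carry_out", "body": {
  "deltas": [
    [0,0,-0.3,0,-1],
    [0,0,-0.7,0,-1],
    [0,0,-1,0,-1],
    [0,0.35,-1,0,-1],
    [0.1,0.7,-1,0,-1],
    [0.1,1,-1,0,-1],
    [0.1,1,-1,0,-1]
  ]
}}

```text
clock: 14.85
position: [0.541, -0.1405, 0.2388]
ee_rot: [-0.003, 1.0, 0.001, 0.0]
ft_force: [0.4, -0.0, -3.6]
grip_width: 0.572
grasp_force: 63.8
```

{"method": "carry_out", "body": {
  "deltas": [
    [0.33,0.33,0,0,-1],
    [0.66,0.66,0,0,-1],
    [0.99,1,0,0,-1],
    [0.99,1,0,0,-1],
    [0.99,1,0,0,-1]
  ]
}}

```text
clock: 15.48
position: [0.3914, 0.0052, 0.2388]
ee_rot: [-0.001, 1.0, 0.001, 0.001]
ft_force: [-0.3, -0.3, -2.7]
grip_width: 0.57
grasp_force: 64.4
```

{"method": "carry_out", "body": {
  "deltas": [
    [0,0.35,0,0,-1],
    [0,0.7,0,0,-1],
    [0,1,0,0,-1],
    [0,1,0,0,-1]
  ]
}}

```text
clock: 15.98
position: [0.3926, 0.1568, 0.2383]
ee_rot: [-0.002, 1.0, 0.0, 0.0]
ft_force: [-0.2, -0.9, -3.9]
grip_width: 0.569
grasp_force: 64.5
```

{"method": "carry_out", "body": {
  "deltas": [
    [0,0.3,0,0,-1],
    [0,0.48,0,0,-1],
    [0,0.49,0,0,-1],
    [0,0.49,0.2,0,-1],
    [0,0.49,0.4,0,-1],
    [0,0.49,0.55,0,-1],
    [0,0.49,0.65,0,-1],
    [0,0.49,0.65,0,-1],
    [0,0.49,0.65,0,-1]
  ]
}}

```text
clock: 17.1
position: [0.3927, 0.2283, 0.1417]
ee_rot: [0.0, 1.0, 0.0, 0.001]
ft_force: [-0.9, -0.0, -2.8]
grip_width: 0.573
grasp_force: 64.6
```

```bash
sed -i 's/<.118)/<.128)/' h.py; python3 - <<'E'
from h import *
o=manip.get_obs(); print(o["clock"],o["position"].round(4),o["grip_width"],o["grasp_force"])
for n in ["scene","side"]:
    w=cloud(camera(n))
    Q=w[(np.hypot(w[...,0]-.3925,w[...,1]-.2285)<.031)&(w[...,2]>.035)&(w[...,2]<.105)]
    Q=Q[Q[:,2]>.068]
    print(n,len(Q),least_squares(lambda a:np.hypot(Q[:,0]-a[0],Q[:,1]-a[1])-.025,[.3925,.2285],loss="soft_l1",f_scale=.002).x.round(4))
E
```

```text
17.1 [0.3927 0.2283 0.1417] 0.5730811102166373 64.63262557983398
scene 189 [0.3916 0.2287]
side 240 [0.3927 0.2294]
```

{"method": "carry_out", "body": {
  "deltas": [
    [0,0,0.1,0,-1],
    [0,0,0.18,0,-1],
    [0,0,0.23,0,-1],
    [0,0,0.26,0,-1],
    [0,0,0.26,0,-1],
    [0,0,0.26,0,-1]
  ]
}}

```text
clock: 17.95
position: [0.3922, 0.2284, 0.1021]
ee_rot: [-0.0, 1.0, 0.0, 0.0]
ft_force: [-0.6, -1.9, 3.2]
grip_width: 0.579
grasp_force: 64.7
```

{"method": "carry_out", "body": {
  "deltas": [
    [0,0,0,0,0.5],
    [0,0,0,0,0.5],
    [0,0,0,0,0.8],
    [0,0,0,0,0.8],
    [0,0,-0.2,0,0.8],
    [0,0,-0.6,0,0.8],
    [0,0,-0.95,0,1],
    [0,-0.5,-0.95,0,1],
    [0,-1,-0.95,0,1],
    [0,-1,-0.95,0,1],
    [0,-1,-0.95,0,1]
  ]
}}

```text
clock: 19.32
position: [0.3921, 0.0768, 0.2445]
ee_rot: [0.002, 1.0, 0.0, 0.0]
ft_force: [-0.5, 0.4, 0.4]
grip_width: 0.999
grasp_force: 0.0
```

```bash
python3 -c "
from h import *
placed(.3925,.2285,.025)
placed(.4765,.21,.02)
placed(.435,-.254,.015)"
```

```text
19.325 [0.3921 0.0768 0.2445] 0.99882232395583
scene 481 xy [0.3914 0.2294] tilt [ 0.005 -0.003] ztop 0.1263 0.1276
side 542 xy [0.3923 0.2293] tilt [ 0.007 -0.001] ztop 0.1263 0.1274
19.425 [0.392  0.079  0.2444] 1.0012099368990925
scene 427 xy [0.4756 0.2113] tilt [-0.012  0.003] ztop 0.1261 0.1275
side 500 xy [0.4763 0.2118] tilt [ 0.    -0.003] ztop 0.1265 0.1276
19.525 [0.3919 0.0794 0.2442] 1.0026468193781877
scene 370 xy [ 0.4341 -0.2536] tilt [-0.006 -0.004] ztop 0.1161 0.1176
side 517 xy [ 0.435  -0.2532] tilt [ 0.005 -0.001] ztop 0.1157 0.1174
```

Both are seated upright. Grip30 is next.

{"method": "carry_out", "body": {
  "deltas": [
    [-0.15,-0.4,0.1,0,1],
    [-0.287,-0.8,0.1,0,1],
    [-0.287,-1,0.1,0,1],
    [-0.287,-1,0.1,0,1]
  ]
}}

```text
clock: 20.12
position: [0.4352, -0.0735, 0.2292]
ee_rot: [0.002, 1.0, -0.0, -0.0]
ft_force: [0.1, 0.9, 0.3]
grip_width: 1.0
grasp_force: 0.0
```

{"method": "carry_out", "body": {
  "deltas": [
    [0,-0.4,0,0,1],
    [0,-0.8,0,0,1],
    [0,-1,0,0,1],
    [0,-1,0,0,1]
  ]
}}

```text
clock: 20.62
position: [0.4352, -0.2223, 0.2291]
ee_rot: [0.001, 1.0, -0.0, -0.0]
ft_force: [1.3, 1.1, -0.7]
grip_width: 0.997
grasp_force: 0.0
```

{"method": "carry_out", "body": {
  "deltas": [
    [0,-0.217,0,0,1],
    [0,-0.217,0,0,1],
    [0,-0.217,0,0,1]
  ]
}}

```text
clock: 21.0
position: [0.4357, -0.2522, 0.229]
ee_rot: [-0.001, 1.0, 0.0, -0.0]
ft_force: [-0.8, 0.4, 0.8]
grip_width: 1.001
grasp_force: 0.0
```

{"method": "carry_out", "body": {
  "deltas": [
    [0,0,0.3,0,1],
    [0,0,0.7,0,1],
    [0,0,0.94,0,1],
    [0,0,0.94,0,1],
    [0,0,0.94,0,-1],
    [0,0,0.94,0,-1],
    [0,0,0.94,0,-1],
    [0,0,0.94,0,-1],
    [0,0,0.94,0,-1],
    [0,0,0.94,0,-1],
    [0,0,0.94,0,-1],
    [0,0,0.94,0,-1]
  ]
}}

```text
clock: 22.5
position: [0.4359, -0.2542, 0.0894]
ee_rot: [-0.0, 1.0, 0.0, 0.001]
ft_force: [-1.8, 2.6, 8.5]
grip_width: 0.337
grasp_force: 58.5
```

{"method": "carry_out", "body": {
  "deltas": [
    [0,0,-0.3,0,-1],
    [0,0,-0.7,0,-1],
    [0,0,-1,0,-1],
    [-0.3,0.35,-1,0,-1],
    [-0.6,0.7,-1,0,-1],
    [-0.83,1,-1,0,-1],
    [-0.83,1,-1,0,-1],
    [-0.83,1,-1,0,-1]
  ]
}}

```text
clock: 23.5
position: [0.5594, -0.1042, 0.2382]
ee_rot: [-0.0, 1.0, -0.0, -0.0]
ft_force: [-0.4, -0.6, -1.8]
grip_width: 0.337
grasp_force: 59.7
```

{"method": "carry_out", "body": {
  "deltas": [
    [0,0.35,0,0,-1],
    [0,0.7,0,0,-1],
    [0,1,0,0,-1],
    [0,1,0,0,-1]
  ]
}}

```text
clock: 24.0
position: [0.5589, 0.0483, 0.2384]
ee_rot: [-0.002, 1.0, 0.001, -0.0]
ft_force: [-0.3, -0.2, -2.2]
grip_width: 0.338
grasp_force: 60.0
```

{"method": "carry_out", "body": {
  "deltas": [
    [0,0.35,0,0,-1],
    [0,0.7,0,0,-1],
    [0,0.973,0,0,-1],
    [0,0.973,0,0,-1],
    [0,0.973,0.2,0,-1],
    [0,0.973,0.4,0,-1],
    [0,0.973,0.55,0,-1],
    [0,0.973,0.65,0,-1],
    [0,0.973,0.65,0,-1],
    [0,0.973,0.65,0,-1]
  ]
}}

```text
clock: 25.25
position: [0.5602, 0.1914, 0.1419]
ee_rot: [0.0, 1.0, 0.0, 0.001]
ft_force: [0.4, 0.2, -2.0]
grip_width: 0.338
grasp_force: 60.0
```

```bash
cat >> h.py <<'E'
def held(x,y,R):
    o=manip.get_obs(); print(o["clock"],o["position"].round(4),o["grip_width"],o["grasp_force"])
    for n in ["scene","side"]:
        w=cloud(camera(n)); Q=w[(np.hypot(w[...,0]-x,w[...,1]-y)<R+.006)&(w[...,2]>.068)&(w[...,2]<.105)]
        print(n,len(Q),least_squares(lambda a:np.hypot(Q[:,0]-a[0],Q[:,1]-a[1])-R,[x,y],loss="soft_l1",f_scale=.002).x.round(4) if len(Q)>20 else 0)
E
python3 -c "
from h import *
held(.5595,.192,.015)"
```

```text
25.25 [0.5602 0.1914 0.1419] 0.3381433643245609 60.02470135688782
scene 134 [0.5582 0.1915]
side 146 [0.5592 0.1922]
```

{"method": "carry_out", "body": {
  "deltas": [
    [0,0,0.1,0,-1],
    [0,0,0.18,0,-1],
    [0,0,0.23,0,-1],
    [0,0,0.26,0,-1],
    [0,0,0.26,0,-1],
    [0,0,0.26,0,-1]
  ]
}}

```text
clock: 26.1
position: [0.5596, 0.1919, 0.1018]
ee_rot: [-0.0, 1.0, 0.0, 0.0]
ft_force: [-0.2, 0.3, -1.1]
grip_width: 0.338
grasp_force: 60.0
```

{"method": "carry_out", "body": {
  "deltas": [
    [0,0,0,0,0.2],
    [0,0,0,0,0.2],
    [0,0,0,0,0.5],
    [0,0,0,0,0.5],
    [0,0,-0.2,0,0.5],
    [0,0,-0.6,0,0.5],
    [0,0,-0.95,0,1],
    [0,-0.5,-0.95,0,1],
    [0,-1,-0.95,0,1],
    [0,-1,-0.95,0,1],
    [0,-1,-0.95,0,1]
  ]
}}

```text
clock: 27.48
position: [0.5596, 0.0392, 0.2446]
ee_rot: [0.002, 1.0, -0.0, 0.0]
ft_force: [0.6, 1.0, -0.4]
grip_width: 1.001
grasp_force: 0.0
```

```bash
python3 -c "
from h import *
placed(.5595,.192,.015)
placed(.604,-.1915,.01)"
```

```text
27.475 [0.5596 0.0392 0.2446] 1.0005601727725348
scene 332 xy [0.5576 0.1924] tilt [ 0.002 -0.002] ztop 0.1262 0.1273
side 365 xy [0.5586 0.193 ] tilt [-0.003 -0.013] ztop 0.1264 0.1276
27.575 [0.5596 0.0428 0.2443] 0.9982610163592072
scene 254 xy [ 0.6041 -0.1908] tilt [ 0.002 -0.001] ztop 0.1155 0.1171
side 277 xy [ 0.605  -0.1902] tilt [-0.004 -0.006] ztop 0.1157 0.1173
```

Grip30 is seated. Grip20 is last.

{"method": "carry_out", "body": {
  "deltas": [
    [-0.15,-0.4,0.1,0,1],
    [-0.298,-0.8,0.1,0,1],
    [-0.298,-1,0.1,0,1],
    [-0.298,-1,0.1,0,1]
  ]
}}

```text
clock: 28.18
position: [0.6042, -0.1107, 0.229]
ee_rot: [0.002, 1.0, -0.001, -0.0]
ft_force: [-0.7, -0.7, 0.5]
grip_width: 1.001
grasp_force: 0.0
```

{"method": "carry_out", "body": {
  "deltas": [
    [0,-0.4,0,0,1],
    [0,-0.553,0,0,1],
    [0,-0.553,0,0,1],
    [0,-0.553,0,0,1]
  ]
}}

```text
clock: 28.68
position: [0.605, -0.1884, 0.229]
ee_rot: [-0.002, 1.0, 0.001, -0.0]
ft_force: [-0.4, -0.2, 0.1]
grip_width: 1.0
grasp_force: 0.0
```

{"method": "carry_out", "body": {
  "deltas": [
    [0,0,0.3,0,1],
    [0,0,0.7,0,1],
    [0,0,0.94,0,1],
    [0,0,0.94,0,1],
    [0,0,0.94,0,-1],
    [0,0,0.94,0,-1],
    [0,0,0.94,0,-1],
    [0,0,0.94,0,-1],
    [0,0,0.94,0,-1],
    [0,0,0.94,0,-1],
    [0,0,0.94,0,-1],
    [0,0,0.94,0,-1],
    [0,0,0.94,0,-1]
  ]
}}

```text
clock: 30.3
position: [0.6049, -0.1912, 0.0893]
ee_rot: [-0.0, 1.0, 0.0, 0.001]
ft_force: [-1.1, 1.1, 6.6]
grip_width: 0.216
grasp_force: 58.4
```

{"method": "carry_out", "body": {
  "deltas": [
    [0,0,-0.3,0,-1],
    [0,0,-0.7,0,-1],
    [0,0,-1,0,-1],
    [-0.1,0.35,-1,0,-1],
    [-0.2,0.7,-1,0,-1],
    [-0.263,1,-1,0,-1],
    [-0.263,1,-1,0,-1]
  ]
}}

```text
clock: 31.18
position: [0.6443, -0.0354, 0.2375]
ee_rot: [-0.004, 1.0, 0.001, -0.001]
ft_force: [-0.6, -0.3, -1.9]
grip_width: 0.219
grasp_force: 58.8
```

{"method": "carry_out", "body": {
  "deltas": [
    [0,0.35,0,0,-1],
    [0,0.7,0,0,-1],
    [0,1,0,0,-1],
    [0,1,0,0,-1]
  ]
}}

```text
clock: 31.68
position: [0.643, 0.1136, 0.2376]
ee_rot: [-0.003, 1.0, 0.001, -0.001]
ft_force: [0.2, -0.3, -1.8]
grip_width: 0.219
grasp_force: 59.0
```

{"method": "carry_out", "body": {
  "deltas": [
    [0,0.3,0,0,-1],
    [0,0.43,0,0,-1],
    [0,0.43,0,0,-1],
    [0,0.43,0.2,0,-1],
    [0,0.43,0.4,0,-1],
    [0,0.43,0.55,0,-1],
    [0,0.43,0.65,0,-1],
    [0,0.43,0.65,0,-1],
    [0,0.43,0.65,0,-1]
  ]
}}

```text
clock: 32.8
position: [0.6443, 0.1729, 0.1419]
ee_rot: [0.0, 1.0, 0.0, 0.001]
ft_force: [-0.6, -0.3, -1.8]
grip_width: 0.216
grasp_force: 59.1
```

```bash
python3 -c "
from h import *
held(.644,.1735,.010)"
```

```text
32.8 [0.6443 0.1729 0.1419] 0.21634229362590804 59.0993070602417
scene 101 [0.6434 0.1732]
side 99 [0.6448 0.174 ]
```

{"method": "carry_out", "body": {
  "deltas": [
    [0,0,0.1,0,-1],
    [0,0,0.18,0,-1],
    [0,0,0.23,0,-1],
    [0,0,0.26,0,-1],
    [0,0,0.26,0,-1],
    [0,0,0.26,0,-1]
  ]
}}

```text
clock: 33.65
position: [0.6438, 0.1734, 0.1019]
ee_rot: [-0.0, 1.0, 0.0, 0.0]
ft_force: [0.2, -0.9, -1.1]
grip_width: 0.216
grasp_force: 59.5
```

{"method": "carry_out", "body": {
  "deltas": [
    [0,0,0,0,0],
    [0,0,0,0,0],
    [0,0,0,0,0.4],
    [0,0,0,0,0.4],
    [0,0,-0.2,0,0.4],
    [0,0,-0.6,0,0.4],
    [0,0,-0.95,0,1],
    [0,-0.5,-0.95,0,1],
    [0,-1,-0.95,0,1],
    [0,-1,-0.95,0,1],
    [0,-1,-0.95,0,1]
  ]
}}

```text
clock: 35.02
position: [0.6436, 0.0205, 0.2447]
ee_rot: [0.002, 1.0, -0.0, 0.0]
ft_force: [-0.6, 0.6, -0.3]
grip_width: 1.0
grasp_force: 0.0
```

```bash
python3 -c "
from h import *
placed(.644,.1735,.010);placed(.5595,.192,.015);placed(.4765,.21,.02);placed(.3925,.2285,.025)
save(camera('side'),'end')"
```

```text
35.025 [0.6436 0.0205 0.2447] 0.999780813316125
scene 243 xy [0.643  0.1736] tilt [0.001 0.004] ztop 0.1257 0.1269
side 234 xy [0.6438 0.1742] tilt [-0.004 -0.006] ztop 0.126 0.1272
35.125 [0.6438 0.0246 0.2442] 1.0001701237793026
scene 328 xy [0.5575 0.1927] tilt [ 0.002 -0.004] ztop 0.1261 0.1274
side 358 xy [0.5587 0.1929] tilt [ 0.009 -0.006] ztop 0.1261 0.1274
35.225 [0.6438 0.0255 0.2441] 1.0001579072177362
scene 374 xy [0.4758 0.2111] tilt [-0.004  0.003] ztop 0.126 0.1271
side 496 xy [0.4762 0.2117] tilt [0.001 0.004] ztop 0.1264 0.1275
35.325 [0.6438 0.0251 0.2441] 1.0009009654719807
scene 358 xy [0.3913 0.2294] tilt [ 0.008 -0.008] ztop 0.1213 0.1217
side 640 xy [0.392  0.2293] tilt [0.004 0.   ] ztop 0.1264 0.1276
```

View pics/end.png

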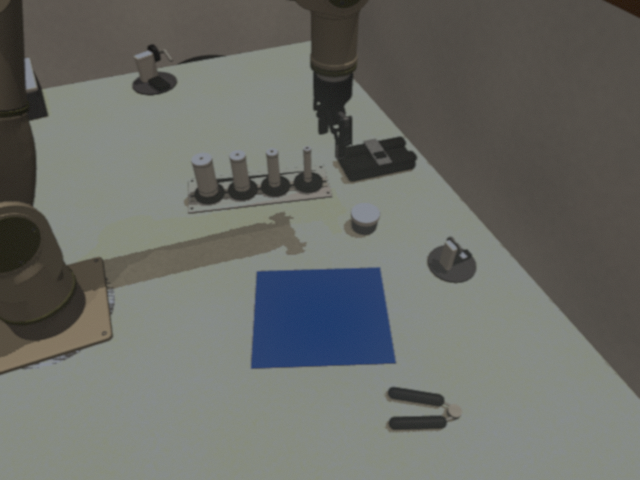

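The final picture shows the four grips upright in their dishes, thickest at (205,175) to thinnest at (308,165). The tub and the exerciser have not moved, and the gripper is clear of everything.

```bash
python3 -c "
from workcell import ticket
print(ticket.hand_in())"
```

```text
the job is handed in; nothing more can be done
None
```

All four grips stand upright in their own dishes, thinnest at the narrow end to thickest at the wide end, each measured within about 2 mm of its dish's centre; the tub and exerciser were left alone, and the job was handed in at about 35 s, with no verdict shown.

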